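# Set the work lamp, then show a furniture foot's blind hole

## Robot

A 6-joint arm with a two-finger parallel gripper is mounted at the origin on the work surface. World frame = base frame: x ahead of the robot, y to its left, z up, the work surface at z = 0. Lengths are in m, angles in rad, forces in N, time in s.
With the tool pointing down it reaches from about 0.3 to 0.775 m from the base axis. Payload 14.6 kg.
Tool frame: the origin (TCP) lies between the finger pads; the fingertips stand 19 mm ahead of it and the grasp point (between the pads) is the TCP; z points along the fingers, y is the direction in which the jaws open and shut (so a half turn about z gives the same grasp; the last joint's range is limited). The gripper opens to 94 mm and grips with 3 to 60 N. Pads are 16 mm wide; open, the fingers measure 119 mm over their backs; the gripper's body (75 mm by 177 mm) begins 78 mm behind the grasp point.
Start: joints at [1.222, 0.3, 1.521, -0, 1.321, -0.067], TCP at [0.153, 0.528, 0.224] pointing down, gripper open.
Joint ranges: [-3.03, 3.03], [-0.79, 2.21], [0.23, 2.52], [-1.04, 4.18], [0, 3.07], [-2.55, 2.55]. Speed limits (rad/s): [2.22, 2.22, 2.57, 3.14, 3.14, 3.14].

## Interface

Orientations are given as [roll, pitch, yaw] about the fixed x, y, z axes, in that order (R = Rz(yaw) Ry(pitch) Rx(roll)).
In Python, from station import telemetry, vision, ctrl gives the robot as it stands. The module is installed in compiled form; this text tells all that it offers.
- The arm moves only by the shell command python3 -m creep 'ROWS' [FORCE]. ROWS is JSON, a list of rows, each a list of 3 entries, a list of its own where there are three numbers: the shift along the tool's x, y, z in units of 50 mm (1.0 is 50 mm), then the turn about the tool's z in units of 8 degrees (1.0 is 8 degrees), then the opening, from 0 (shut) to 1 (fully open). In form: [[[tx, ty, tz], twist, gripper], ...]. A call has 1 to 12 rows; each row is the pose to reach, as a shift and turn from the pose commanded when the call began, along the tool's axes at that moment; what a row does not reach only later rows make up. A row lasts 1/10 s, in which the tool goes at most 50 mm and 8.59 degrees, less where a joint would pass 70% of its speed; a pose out of reach is approached as far as the arm can. A call with a gripper value outside its range is refused whole. The fingers move at their own pace and stop on an object; FORCE is the grip in N (left out, the last holds). Time passes only in rows, so rows that repeat a pose let the fingers close. It gives the time, the measured TCP pose, the force and the opening at its end, in the units of the state.
- telemetry.get_obs(): the state, without advancing time (a new reading comes with each control period).
- vision.camera(name): name is "scene" or "top" or "wrist"; returns a dict with "img" (384x512x3 uint8, red, green, blue), "depth" (384x512 float32, m along the optical axis (not along the pixel's ray), 0 where there is no reading), "vertical_fov" (degrees; the focal length in pixels is half the picture's height over the tangent of half this angle, whatever the lens; pixels are square), "cx", "cy" (the principal point, pixels), "dist" ([k1, k2, p1, p2, k3] as OpenCV has them; the pictures are not rectified), "extrinsics" (4x4, takes a point from camera to world coordinates); the wrist camera has in their place "hand_eye" (4x4, takes a point from camera to tool coordinates, whose origin is the TCP and whose axes are the flange's). Camera axes: x right, y down, z forward; pixel columns grow to the right and rows downward; lengths in m; the calibration is good to about 2 mm. A picture is of the moment at which its call begins: read the wrist's pose just before it.
- ctrl.hand_in(): hands the job in, once; it reports no verdict.
The state is a dict: "time_s": time; "qpos": joint angles; "joint_vel": joint speeds; "tau": joint torques, N m; "ee_pos": TCP position; "eef_rot": TCP orientation; "force": force on the tool from outside, world axes, zero at the start; "moment": the same for the moment, N m; "grip_width": finger opening in m.
Only numpy, scipy, OpenCV 4.12 (cv2) and the standard library are available. Lean on these libraries where they do the work, as an engineer would, in place of code of your own. Each camera call takes 0.05 s, during which the arm holds its last target.

## Task

Set the red work lamp first: swivel its head to face squarely along the white line on its mat, and bring the leaned-back head upright. Then pick up the pale square wooden foot lying on the bench, find which end has the real blind bolt hole (the other has only a flat black glide pad of the same size), turn the hole straight up and hold the foot over the round white mark, about a hand's breadth clear of the mat. Finish while still holding it there, steady, with the foot touching neither lamp nor mat, and leave the other things on the bench where they are.

Things in the scene. Friction and masses are not known exactly. Their poses are not given: they have to be found in the camera images.
- station: Fixed station: black mat 340 x 180 x 3 mm with a work lamp on it. Origin on the bench top, on the lamp's upright swivel axis. Its -x axis runs along the mat's white line to the round mark, 200 mm away; the station's z is up. The mat reaches from x = -275 to +65 mm and y = +-90 mm. The lamp's round steel base is 124 mm across; on it turns a red yoke 194 mm wide over its side hubs, whose tilt axis is 85 mm above the bench.
- mark (a point): Centre of the round white ring mark (80 mm across) printed on the mat, 4 mm above the bench; axes as the station's.
- lamp_swivel (a joint): Swivel of the lamp about the upright axis, rad. 0 = head faces squarely along the white line to the mark; positive = turned anticlockwise seen from above. Range -0.5 to 1.3. Friction 0.3 N m holds it where it is left.
- lamp_tilt (a joint): Tilt of the lamp head about the level axis of its yoke (85 mm above the bench, crossing the swivel axis), rad. 0 = head upright, its lit face vertical; positive = top leaned back, away from the side it faces. Range -0.4 to 1.1. Friction 0.5 N m holds it where it is left; no spring.
- lamp_bar (a point): Middle of the steel carrying bar above the lamp head: round bar 10 mm thick, 104 mm long between its two posts, level, parallel to the tilt axis and 140 mm from it. Axes move with the head: y along the bar, x out of the back of the head, z from the tilt axis to the bar. The head's black housing (140 wide, 26 thick) starts 60 mm below the bar; the space between is open. It can be pinched from above and pulled along its arcs; the bar may turn in the grip.
- foot: Pale wooden furniture foot, 46 x 46 x 70 mm, about 0.12 kg, lying on a long side. Origin at its centre. Its z axis is its long axis and points out of the end that has the blind hole (round, 23 mm wide, 35 mm deep, black bottom); the other end is solid, with only a thin flat black glide pad, 23 mm across, that looks like a hole from afar. Sturdy: may be gripped across its 46 mm sides.
- foot_mouth (a point): Centre of the hole's mouth, on the foot's +z end face, 35 mm from the foot's centre; axes as the foot's.
- foot_back (a point): Centre of the foot's solid end (with the glide pad), 35 mm from its centre the other way; axes as the foot's.
- glue: Bystander, to be left alone: yellow glue bottle with a red cap, 60 mm across, 170 mm tall, standing. Origin under it or on its underside.
- screwdriver: Bystander, to be left alone: orange-handled screwdriver lying flat. Origin under it or on its underside.
- tape: Bystander, to be left alone: yellow tape measure, 65 x 65 x 34 mm. Origin under it or on its underside.
- mallet: Bystander, to be left alone: mallet with a wooden handle, lying flat. Origin under it or on its underside.
- bin: Bystander, to be left alone: empty blue open bin, 130 x 170 x 60 mm. Origin under it or on its underside.
- stained0: Bystander, to be left alone: finished foot stained dark brown, 46 x 46 mm, 70 mm tall, standing, no visible hole. Origin under it or on its underside.
- stained1: Bystander, to be left alone: a second dark brown finished foot, the same. Origin under it or on its underside.
Things that resemble listed ones, but are neither listed nor needed, are in the scene too. What is shaped like the foot but blue or pink is not meant.

How it is judged:
On the way, in this order (a step that is already met when the one before it is completed fails the run):
1. the lamp faces along the white line and stands upright, while the foot still lies on the bench (value of joint lamp_swivel between -0.16 and 0.16 rad and value of joint lamp_tilt between -0.16 and 0.16 rad and height (world z) of foot below 0.04 m), for 0.2 s.
2. the foot is lifted clear in the fingers (height (world z) of foot above 0.08 m and contact force between the fingers and foot above 0.5 N), for 0.2 s.
At the end, for the whole second after the job is handed in: Lamp within 9 deg of square to the line and of upright; foot held in the fingers, hole up within 12.5 deg, the hole within 45 mm of over the mark's centre, solid end 50 to 200 mm above the bench, touching neither lamp nor mat, steady (value of joint lamp_swivel between -0.16 and 0.16 rad and value of joint lamp_tilt between -0.16 and 0.16 rad and angle between foot's own z axis and vertical below 0.22 rad and horizontal distance between foot_mouth and mark below 0.045 m and height (world z) of foot_back between 0.05 and 0.2 m and contact force between the fingers and foot above 0.5 N and contact force between foot and station below 0.3 N and linear speed of foot below 0.03 m/s and angular speed of foot below 0.25 rad/s); the arm keeps its last pose, push and grip.
It fails at once if a bystander is moved more than 50 mm (distance of any of glue, screwdriver, tape, mallet, bin, stained0, stained1 from where it was at the start of the episode above 0.05 m).
It also fails if it takes over 72 s, if anything falls off the work surface, if the arm or the gripper's body presses on something with over 40 N, if the wrist force passes 120 N, or if a joint passes its speed limit or range.

## Working session

There is one attempt and no reset: what is moved stays moved. The work goes in short steps, Python scripts to look and compute and a shell command to move; the robot and the scene stay as the last step left them, time stands still between calls to the robot, and variables do not carry over. Pictures are saved under pics/ and viewed, and the job is handed in when it is done.

```bash
mkdir -p pics; ls; cat > h.py <<'E'
import numpy as np, cv2
from station import telemetry, vision, ctrl
from scipy.spatial.transform import Rotation as R
def T():
    o=telemetry.get_obs(); M=np.eye(4); M[:3,:3]=R.from_euler('xyz',o['eef_rot']).as_matrix(); M[:3,3]=o['ee_pos']; return M,o
def shot(name,fn=None):
    M,o=T(); c=vision.camera(name)
    c['E']=np.array(c['extrinsics']) if 'extrinsics' in c else M@np.array(c['hand_eye'])
    f=192/np.tan(np.radians(c['vertical_fov'])/2); c['K']=np.array([[f,0,c['cx']],[0,f,c['cy']],[0,0,1.]])
    if fn: cv2.imwrite('pics/'+fn,c['img'][:,:,::-1])
    return c
def rays(c,uv):
    p=cv2.undistortPoints(np.array(uv,float).reshape(-1,1,2),c['K'],np.array(c['dist'],float)).reshape(-1,2)
    d=np.c_[p,np.ones(len(p))]
    return c['E'][:3,3], d@c['E'][:3,:3].T
def onz(c,uv,z):
    o,d=rays(c,uv); return o+d*((z-o[2])/d[:,2])[:,None]
def bydepth(c,uv):
    o,d=rays(c,uv); z=np.array([c['depth'][int(round(v)),int(round(u))] for u,v in uv]); return o+d*z[:,None]
E
python3 - <<'E'
from h import *
print(telemetry.get_obs())
for n in ['scene','top','wrist']:
    c=shot(n,n+'0.png'); print(n,c['E'].round(3).tolist(),c['vertical_fov'],c['dist'])
E
```

```text
pics
{'time_s': 0.0, 'qpos': array([ 1.22237538e+00,  3.00460907e-01,  1.52158980e+00, -5.18630915e-06,
        1.32069794e+00, -6.65969981e-02]), 'joint_vel': array([-0.00026283, -0.00088003,  0.00157118,  0.0003979 ,  0.00154436,
       -0.00195474]), 'tau': array([-7.05341081e-04, -5.31821716e+01, -3.52705014e+01,  7.07658450e-02,
        2.47379526e-02, -7.44307886e-05]), 'ee_pos': array([0.15287832, 0.52807155, 0.22388822]), 'eef_rot': array([-3.14043889e+00, -7.19164541e-05,  2.85976995e+00]), 'force': array([-0.25011124, -0.14334693,  0.31232031]), 'moment': array([ 0.01927773, -0.00010828, -0.0034969 ]), 'grip_width': 0.09416759335402514}
scene [[-0.505, 0.565, -0.652, 1.326], [0.863, 0.328, -0.385, 0.356], [-0.004, -0.757, -0.653, 0.908], [0.0, 0.0, 0.0, 1.0]] 57.162440175926356 [-0.04699  0.       0.       0.       0.     ]
top [[0.006, -0.993, 0.117, 0.412], [-1.0, -0.005, 0.01, -0.107], [-0.01, -0.117, -0.993, 1.499], [0.0, 0.0, 0.0, 1.0]] 43.66944563793548 [-0.14027978  0.          0.          0.          0.        ]
wrist [[0.279, 0.928, 0.246, 0.082], [0.96, -0.269, -0.073, 0.549], [-0.002, 0.257, -0.966, 0.384], [0.0, 0.0, 0.0, 1.0]] 61.05719824250737 [-0.0840781  0.         0.         0.         0.       ]
```

View pics/scene0.png

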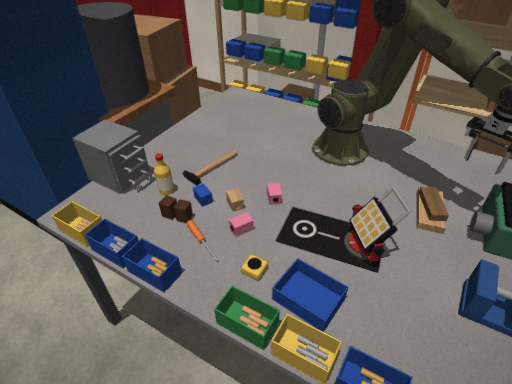

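View pics/top0.png

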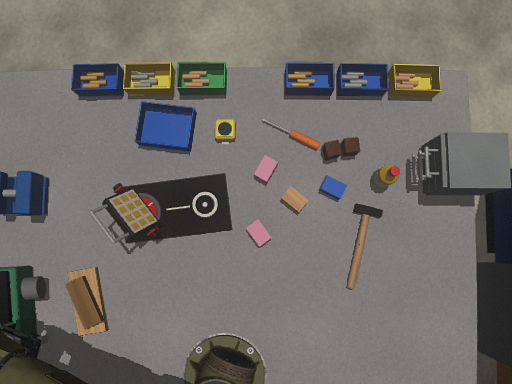

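View pics/wrist0.png

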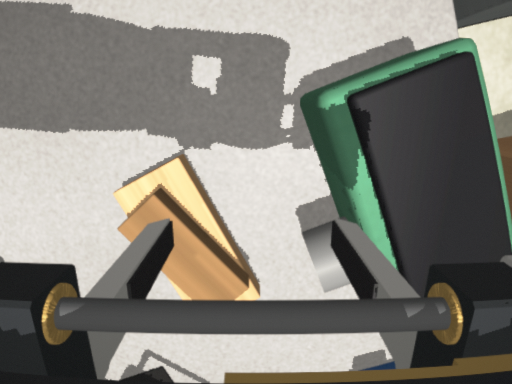

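Top view: the wooden foot is at (295,200). Look-alikes are pink at (265,168) and (259,233) and blue at (333,187). The lamp is at (135,212) with its bar at lower left around (100,220), and the ring is at (205,204). Next I'll enlarge these and measure.

```bash
python3 - <<'E'
from h import *
c=shot('top'); s=shot('scene')
cv2.imwrite('pics/crop1.png',cv2.resize(c['img'][160:260,80:240,::-1],None,fx=5,fy=5,interpolation=2))
a=cv2.resize(s['img'][180:275,270:420,::-1],(790,500),interpolation=2)
cv2.imwrite('pics/crop2.png',a)
a=cv2.resize(s['img'][170:250,210:300,::-1],(400,356),interpolation=2)
b=cv2.resize(c['img'][160:260,240:350,::-1],(392,356),interpolation=2)
cv2.imwrite('pics/crop3.png',np.hstack([a,b]))
img=c['img'].astype(int)
w=(img.min(2)>190).astype(np.uint8); w[:, :160]=0; w[:,235:]=0; w[:180]=0; w[240:]=0
n,l,st,ce=cv2.connectedComponentsWithStats(w)
for i in range(1,n):
    if st[i,4]>15: print(st[i],ce[i],onz(c,[ce[i]],0.003))
hsv=cv2.cvtColor(c['img'],cv2.COLOR_RGB2HSV); 
m=((hsv[:,:,0]>8)&(hsv[:,:,0]<25)&(hsv[:,:,1]>80)).astype(np.uint8); m[:, :275]=0;m[:,315:]=0;m[:180]=0;m[220:]=0
r=cv2.minAreaRect(np.argwhere(m)[:,::-1].astype(np.float32)); print(r); bx=cv2.boxPoints(r); print(onz(c,bx,.046),onz(c,[r[0]],.046),onz(c,[r[0]],.023))
# black mat
g=((img.max(2)<50)).astype(np.uint8); n,l,st,ce=cv2.connectedComponentsWithStats(g)
for i in range(1,n):
    if st[i,4]>1500: print(st[i],ce[i])
E
```

```text
((294.1829528808594, 199.1463623046875), (22.64519500732422, 15.617377281188965), 38.65980911254883)
[[ 0.54415061 -0.16823636  0.046     ]
 [ 0.58167914 -0.19802153  0.046     ]
 [ 0.5385922  -0.25184817  0.046     ]
 [ 0.50129705 -0.2219809   0.046     ]] [[ 0.54137659 -0.21002209  0.046     ]] [[ 0.54343065 -0.21165942  0.023     ]]
[ 423  136   89  248 6084] [490.33448389 270.65516108]
[ 103  174  129   69 4067] [180.63511188 208.12785837]
[   0  266   88  118 3107] [ 25.02961056 331.2281944 ]
```

View pics/crop1.png

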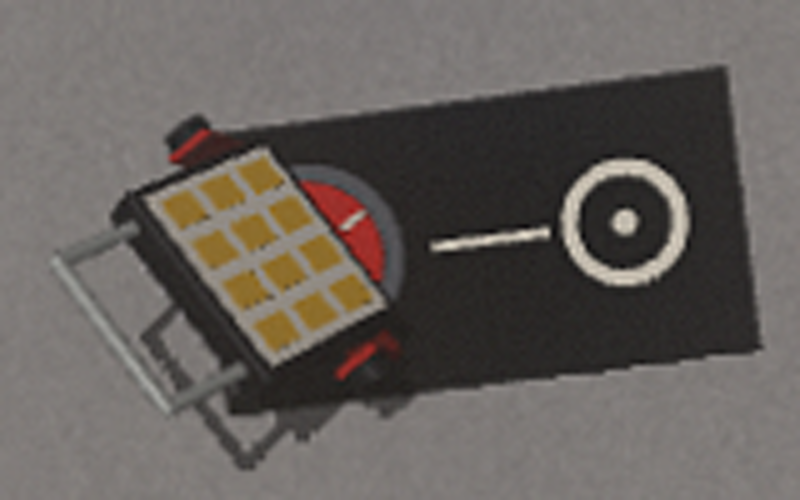

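View pics/crop2.png

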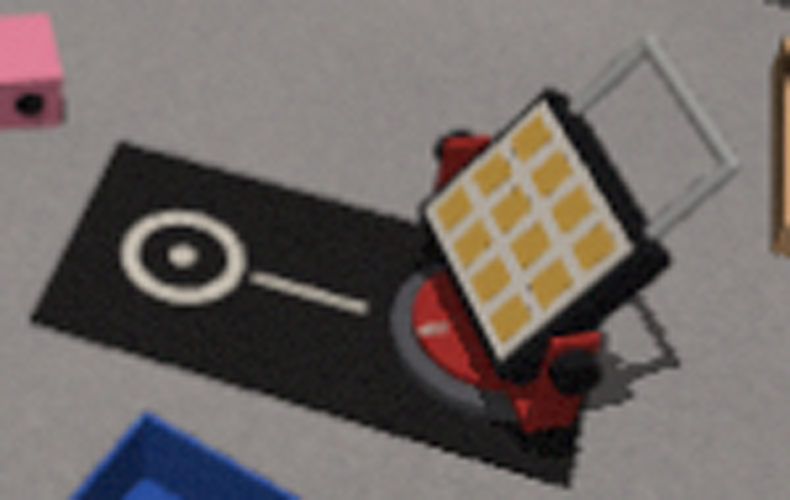

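View pics/crop3.png

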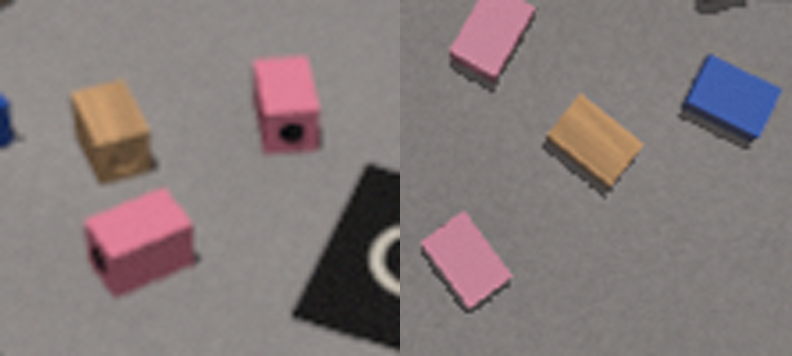

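```bash
cat > st.py <<'E'
from h import *
def station():
    c=shot('top')
    p=onz(c,[(205,204.4),(166.4,209.2),(189.6,206.6)],0.003)
    u=p[0]-p[1]; u[2]=0;u/=np.linalg.norm(u)
    X=-u; Y=np.cross([0,0,1],X); O=p[0]-u*0.2; O[2]=0
    return O,X,Y,p
E
python3 - <<'E'
from st import *
O,X,Y,p=station(); print(p.round(4),O.round(4),X.round(4),np.degrees(np.arctan2(X[1],X[0])))
c=shot('top'); s=shot('scene')
# mat corners
def crop1(x,y): return (80+x/5,160+y/5)
print('mat corners',[( (q-O)@X,(q-O)@Y) for q in onz(c,[crop1(725,67),crop1(762,348)],.003)])
k=790/150; f=lambda x,y:(270+x/k,180+y*95/500)
tb=[crop1(58,262),crop1(168,410)]; sb=[f(650,42),f(735,163)]
for (a,b) in zip(tb,sb):
    o1,d1=rays(c,[a]);o2,d2=rays(s,[b]);d1=d1[0];d2=d2[0]
    t=np.linalg.lstsq(np.c_[d1,-d2],o2-o1,rcond=None)[0]
    P=o1+t[0]*d1;Q=o2+t[1]*d2; m=(P+Q)/2
    print('bar end',m.round(4),'gap',np.linalg.norm(P-Q).round(4),'station',[(m-O)@X,(m-O)@Y,m[2]])
E
```

```text
[[0.5271 0.0665 0.003 ]
 [0.5111 0.1884 0.003 ]
 [0.5198 0.115  0.003 ]] [0.501  0.2648 0.    ] [-0.1304  0.9915 -0.    ] 97.49167050950415
mat corners [(np.float64(-0.27387816662784226), np.float64(-0.0896386806123473)), (np.float64(-0.27604382412232426), np.float64(0.08888096572562418))]
bar end [0.4874 0.3196 0.2683] gap 0.031 station [np.float64(0.05605737881084454), np.float64(0.006374442598802979), np.float64(0.2683035980196871)]
bar end [0.4006 0.3455 0.1142] gap 0.0486 station [np.float64(0.09307619537110035), np.float64(0.08905338460299947), np.float64(0.11422701229559368)]
```

```bash
python3 - <<'E'
from st import *
O,X,Y,p=station()
c=shot('top'); s=shot('scene')
def crop1(x,y): return (80+x/5,160+y/5)
k=790/150; f=lambda x,y:(270+x/k,180+y*95/500)
tb=[crop1(58,262),crop1(168,410)]; sb=[f(735,163),f(650,42)]
B=[]
for (a,b) in zip(tb,sb):
    o1,d1=rays(c,[a]);o2,d2=rays(s,[b]);d1=d1[0];d2=d2[0]
    t=np.linalg.lstsq(np.c_[d1,-d2],o2-o1,rcond=None)[0]
    P=o1+t[0]*d1;Q=o2+t[1]*d2; m=(P+Q)/2;B.append(m)
    print('bar end',m.round(4),'gap',np.linalg.norm(P-Q).round(4),'station',[(m-O)@X,(m-O)@Y,m[2]])
m=(B[0]+B[1])/2; v=m-O; print('mid',m.round(4), v@X,v@Y)
h=np.hypot(v@X,v@Y); print('swivel from mid',np.arctan2(v@Y,v@X),'tilt',np.arctan2(h,m[2]-.085),'len',np.hypot(h,m[2]-.085))
b=B[1]-B[0]; print('swivel from bar',np.arctan2(-b@X,b@Y), np.linalg.norm(b), 'bar dir world',np.degrees(np.arctan2(b[1],b[0])))
E
```

```text
bar end [0.4866 0.3641 0.1969] gap 0.0062 station [np.float64(0.10031667124828965), np.float64(0.0013980602351218194), np.float64(0.19694829120232465)]
bar end [0.4059 0.298  0.1959] gap 0.0049 station [np.float64(0.045324931294100375), np.float64(0.09000660129304236), np.float64(0.1958532310370587)]
mid [0.4462 0.3311 0.1964] 0.07282080127119502 0.04570233076408212
swivel from mid 0.5604667533415157 tilt 0.6572804385582923 len 0.14071851943896743
swivel from bar 0.5554394353850391 0.10429172626995835 bar dir world -140.68399406780375
```

Bar middle is (0.446, 0.331, 0.196), swivel about 0.56 and tilt about 0.66. The radius comes out at 0.1407 m against the stated 0.140, so it is consistent. Next I'll work out the approach.

```bash
cat > go.py <<'E'
from h import *
def rel(p,yaw_deg_y=None,M=None):
    """units for target world point p, tool y along world angle"""
    if M is None: M,_=T()
    d=M[:3,:3].T@(np.array(p)-M[:3,3])/0.05
    tw=None
    if yaw_deg_y is not None:
        a=np.degrees(np.arctan2(M[1,1],M[0,1])); dw=(yaw_deg_y-a+180)%360-180
        tw=-dw/8, -((dw+360)%360-180)/8
    return d.round(3),tw
E
python3 - <<'E'
from go import *
print(rel([.4462,.3311,.285],129.5), rel([.4462,.3311,.196],129.5))
E
```

```text
(array([-6.731, -2.157, -1.212]), (np.float64(-6.956243327436635), np.float64(15.543756672563362))) (array([-6.731, -2.157,  0.568]), (np.float64(-6.956243327436635), np.float64(15.543756672563362)))
```

```bash
python3 -m creep '[[[0,0,-1.2],0,1],[[-0.9,-0.3,-1.2],-1,0.8],[[-1.8,-0.6,-1.2],-2,0.6],[[-2.7,-0.9,-1.2],-3,0.6],[[-3.6,-1.2,-1.2],-4,0.6],[[-4.5,-1.5,-1.2],-5,0.6],[[-5.4,-1.8,-1.2],-6,0.6],[[-6.3,-2.0,-1.2],-6.95,0.6],[[-6.73,-2.157,-1.2],-6.95,0.6],[[-6.73,-2.157,-1.2],-6.95,0.6],[[-6.73,-2.157,-1.2],-6.95,0.6]]'
python3 - <<'E'
from go import *
shot('wrist','w1.png'); print(rel([.4462,.3311,.196],129.5))
E
```

```text
time_s: 1.65
ee_pos: [0.4464, 0.3308, 0.2842]
eef_rot: [3.141, -0.0, -2.455]
force: [-0.6, 0.4, 0.6]
grip_width: 0.056
(array([-0.003, -0.009,  1.768]), (np.float64(-0.009504780012857594), np.float64(22.49049521998714)))
```

View pics/w1.png

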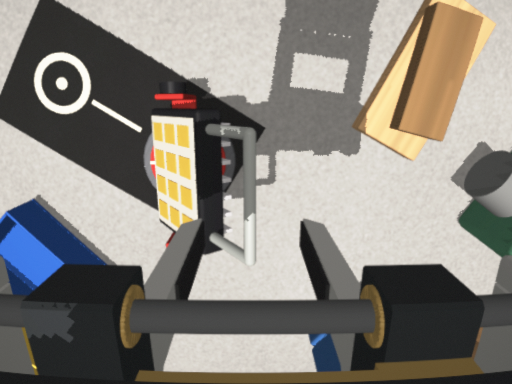

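The bar shows as vertical in the image at column 250, rows 133–262, midway between the fingers. I'll check it by casting rays to the bar's height.

```bash
python3 - <<'E'
from go import *
c=shot('wrist'); p=onz(c,[(249,133),(250,260)],.198); print(p, p.mean(0))
E
```

```text
[[0.40671193 0.29598387 0.198     ]
 [0.48733828 0.36292489 0.198     ]] [0.44702511 0.32945438 0.198     ]
```

```bash
python3 -m creep '[[[0,0,0.9],0,0.6],[[0,0,1.6],0,0.6],[[0,0,1.8],0,0.6],[[0,0,1.8],0,0.6],[[0,0,1.8],0,0],[[0,0,1.8],0,0],[[0,0,1.8],0,0],[[0,0,1.8],0,0],[[0,0,1.8],0,0]]' 25
python3 - <<'E'
from go import *
O=np.array([.501,.2648]); 
for k in [.25,.5,.75,1]:
    a=.558*(1-k); A=np.radians(97.49)+a; r=.086
    print(k,rel([O[0]+r*np.cos(A),O[1]+r*np.sin(A),.1955],np.degrees(A)))
A=np.radians(97.49)
for t in [.5,.35,.18,0]: print(t,rel([O[0]+.14*np.sin(t)*np.cos(A),O[1]+.14*np.sin(t)*np.sin(A),.085+.14*np.cos(t)],97.49))
E
```

```text
time_s: 2.65
ee_pos: [0.4463, 0.3312, 0.1948]
eef_rot: [-3.142, 0.0, -2.453]
force: [0.4, 0.0, 0.4]
grip_width: 0.0198
0.25 (array([-0.241, -0.017, -0.013]), (np.float64(0.9979818068438817), np.float64(-21.50201819315612)))
0.5 (array([-0.475, -0.067, -0.013]), (np.float64(1.9970769621032574), np.float64(-20.502923037896743)))
0.75 (array([-0.701, -0.149, -0.013]), (np.float64(2.996172117362626), np.float64(-19.503827882637374)))
1 (array([-0.912, -0.261, -0.013]), (np.float64(3.9952672726220015), np.float64(-18.504732727378)))
0.5 (array([-0.713, -0.582, -0.26 ]), (np.float64(3.9952672726220015), np.float64(-18.504732727378)))
0.35 (array([-0.51 , -0.906, -0.433]), (np.float64(3.9952672726220015), np.float64(-18.504732727378)))
0.18 (array([-0.268, -1.295, -0.558]), (np.float64(3.9952672726220015), np.float64(-18.504732727378)))
0 (array([-0.002, -1.72 , -0.603]), (np.float64(3.9952672726220015), np.float64(-18.504732727378)))
```

```bash
python3 -m creep '[[[0,0,0],0,0],[[0,0,0],0,0],[[-0.12,0,0],0.5,0],[[-0.24,-0.02,0],1,0],[[-0.36,-0.04,0],1.5,0],[[-0.475,-0.07,0],2,0],[[-0.59,-0.11,0],2.5,0],[[-0.7,-0.15,0],3,0],[[-0.81,-0.2,0],3.5,0],[[-0.91,-0.26,0],4,0],[[-0.91,-0.26,0],4,0]]' 25
python3 - <<'E'
from go import *
A=np.radians(97.49);O=np.array([.501,.2648]); 
for t in [.58,.5,.4,.3,.2,.1,0]: print(t,rel([O[0]+.14*np.sin(t)*np.cos(A),O[1]+.14*np.sin(t)*np.sin(A),.085+.14*np.cos(t)],97.49))
shot('top','t2.png')
E
```

```text
time_s: 3.75
ee_pos: [0.4898, 0.3495, 0.1939]
eef_rot: [-3.141, -0.001, -3.013]
force: [3.5, -4.1, -3.2]
grip_width: 0.0093
0.58 (array([-0.001, -0.175, -0.163]), (np.float64(-0.01663465201196601), np.float64(22.483365347988034)))
0.5 (array([-0.001, -0.367, -0.278]), (np.float64(-0.01663465201196601), np.float64(22.483365347988034)))
0.4 (array([-0.002, -0.619, -0.4  ]), (np.float64(-0.01663465201196601), np.float64(22.483365347988034)))
0.3 (array([-0.002, -0.882, -0.495]), (np.float64(-0.01663465201196601), np.float64(22.483365347988034)))
0.2 (array([-0.003, -1.154, -0.564]), (np.float64(-0.01663465201196601), np.float64(22.483365347988034)))
0.1 (array([-0.003, -1.43 , -0.606]), (np.float64(-0.01663465201196601), np.float64(22.483365347988034)))
0 (array([-0.004, -1.71 , -0.62 ]), (np.float64(-0.01663465201196601), np.float64(22.483365347988034)))
```

View pics/t2.png

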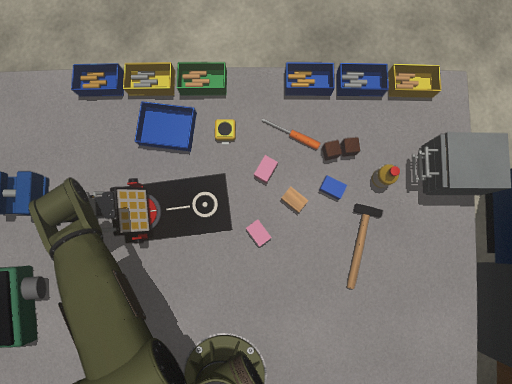

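The head now faces along the line (lamp at (133,212) in the top view). Next I pull the bar upright.

```bash
python3 -m creep '[[[0,-0.175,-0.145],0,0],[[0,-0.367,-0.26],0,0],[[0,-0.62,-0.385],0,0],[[0,-0.88,-0.48],0,0],[[0,-1.15,-0.55],0,0],[[0,-1.43,-0.595],0,0],[[0,-1.72,-0.61],0,0],[[0,-1.72,-0.61],0,0],[[0,-1.72,-0.61],0,0]]' 25
python3 - <<'E'
from go import *
shot('top','t3.png');shot('scene','s3.png')
E
```

```text
time_s: 4.7
ee_pos: [0.5007, 0.2634, 0.2256]
eef_rot: [-3.141, -0.0, -3.012]
force: [-6.3, -4.8, -8.1]
grip_width: 0.0091
```

View pics/s3.png

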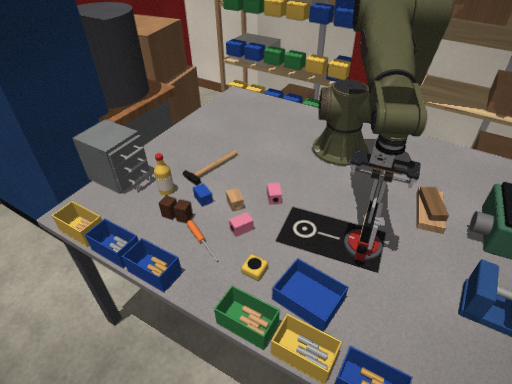

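The head looks upright and square, edge-on at (375,200) in the scene view. I'll open, rise straight up, and check the lamp and the foot's ends.

```bash
python3 -m creep '[[[0,0,0],0,0.4],[[0,0,0],0,0.5],[[0,0,0],0,0.5],[[0,0,0],0,0.5],[[0,0,-0.8],0,0.5],[[0,0,-1.6],0,0.5],[[0,0,-2.0],0,0.5],[[0,0.5,-2.0],0,0.5],[[0,1,-2.0],0,0.5],[[0,1.5,-2.0],0,0.5]]' 
python3 - <<'E'
from go import *
w=shot('wrist','w4.png')
s=shot('scene'); c=shot('top')
a=cv2.resize(s['img'][180:215,220:250,::-1],(480,560),interpolation=2); cv2.imwrite('pics/foot_s.png',a)
cv2.imwrite('pics/t4.png',cv2.resize(c['img'][160:260,80:240,::-1],None,fx=5,fy=5,interpolation=2))
E
```

```text
time_s: 5.8
ee_pos: [0.491, 0.3399, 0.3255]
eef_rot: [3.141, 0.001, -3.012]
force: [0.4, -0.5, 0.3]
grip_width: 0.047
```

View pics/w4.png

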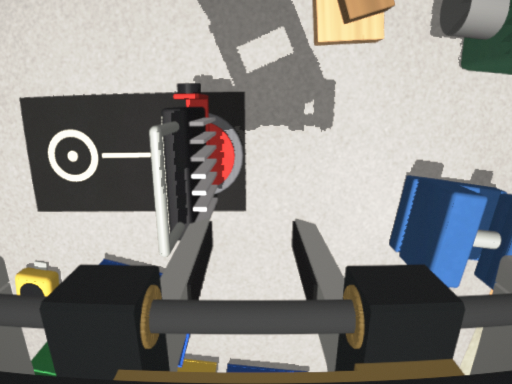

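View pics/foot_s.png

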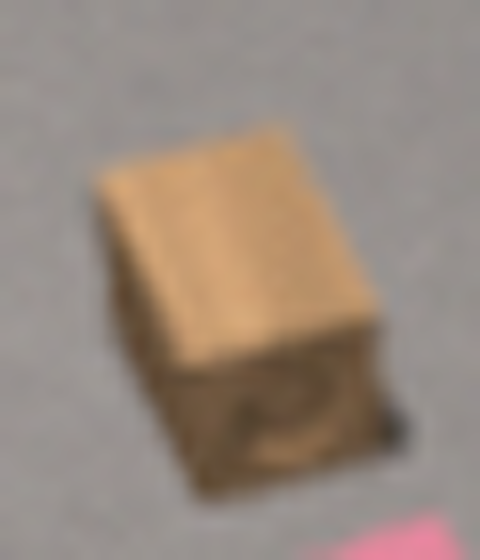

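View pics/t4.png

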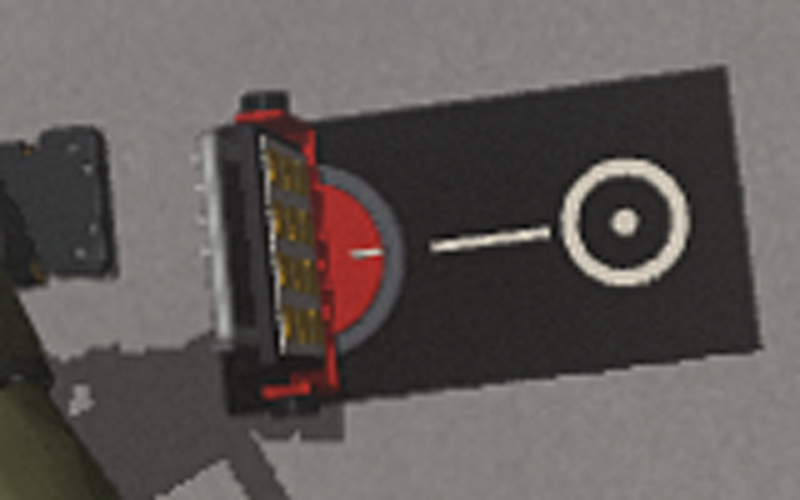

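The foot's end facing the scene camera (51° direction) shows a round recess with a lit inner lower wall and no black, so it is the real hole. Now I'll check the lamp numerically and plan a look at the other end.

```bash
python3 - <<'E'
from st import *
O,X,Y,p=station(); c=shot('top'); w=shot('wrist')
for cam,uv in ((c,[(80+210/5,160+135/5),(80+226/5,160+345/5)]),(w,[(156,130),(165,250)])):
    q=onz(cam,uv,.225); m=q.mean(0)-O; b=q[1]-q[0]
    print(q.round(3), 'mid st',(m@X).round(4),(m@Y).round(4),'tilt~',m@X/.14,'sw',np.arctan2(abs(b@Y),-b@X*np.sign(b@Y))-np.pi/2)
from go import rel
# foot to image side: camera looks; want foot view from -128.7 side
f=np.array([.542,-.211]); d=np.array([np.cos(np.radians(231.3)),np.sin(np.radians(231.3))])
print(f+d*.25,f+d*.2)
E
```

```text
[[0.556 0.268 0.225]
 [0.442 0.256 0.225]] mid st -0.0024 0.0026 tilt~ -0.017470270295482766 sw 0.018138116008511007
[[0.448 0.256 0.225]
 [0.551 0.269 0.225]] mid st -0.0022 0.0022 tilt~ -0.015365360664683338 sw 0.0008760017999402958
[ 0.38568934 -0.4061076 ] [ 0.41695147 -0.36708608]
```

```bash
python3 - <<'E'
from go import *
M,o=T(); print(o['qpos'])
print(rel([.486,-.281,.3255],141.3), rel([.486,-.281,.10]))
E
```

```text
[ 5.41894945e-01  3.56167383e-01  1.21709608e+00 -1.73587877e-04
  1.56801878e+00 -1.15851807e+00]
(array([ 1.705e+00, -1.227e+01, -7.000e-03]), (np.float64(-5.4841856465011745), np.float64(17.015814353498826))) (array([  1.707, -12.27 ,   4.503]), None)
```

```bash
python3 - <<'E'
from go import *
print(rel([.598,-.141,.3255],-38.7), rel([.598,-.141,.10]))
E
```

```text
(array([-8.780e-01, -9.784e+00, -7.000e-03]), (np.float64(17.015814353498826), np.float64(-5.4841856465011745))) (array([-0.877, -9.783,  4.503]), None)
```

```bash
python3 -m creep '[[[-0.1,-0.9,0],1,0.5],[[-0.2,-1.8,0],2,0.5],[[-0.3,-2.7,0],3,0.5],[[-0.4,-3.6,0],4,0.5],[[-0.5,-4.5,0],5,0.5],[[-0.5,-5.4,0],6,0.6],[[-0.6,-6.3,0],7,0.8],[[-0.7,-7.2,0],8,1],[[-0.8,-8.1,0],9,1],[[-0.88,-9,0],10,1],[[-0.88,-9.78,0],11,1],[[-0.88,-9.78,0.5],12,1]]'
python3 - <<'E'
from go import *
print(rel([.598,-.141,.1],-38.7))
E
```

```text
time_s: 7.3
ee_pos: [0.5983, -0.1455, 0.3021]
eef_rot: [3.137, 0.002, 1.585]
force: [1.5, 1.1, -0.8]
grip_width: 0.0937
(array([ 0.098, -0.023,  4.042]), (np.float64(4.939440569618565), np.float64(-17.56055943038143)))
```

```bash
python3 -m creep '[[[0.03,0,0.8],1,1],[[0.05,0,1.6],2,1],[[0.05,0,2.4],3,1],[[0.05,0,3.2],4,1],[[0.05,0,3.8],4.94,1],[[0.05,0,4.0],4.94,1],[[0.05,0,4.0],4.94,1]]'
python3 - <<'E'
from go import *
shot('wrist','w5.png')
E
```

```text
time_s: 8.0
ee_pos: [0.5975, -0.1381, 0.0995]
eef_rot: [-3.14, 0.001, 0.91]
force: [-0.6, 0.4, -0.2]
grip_width: 0.0943
```

View pics/w5.png

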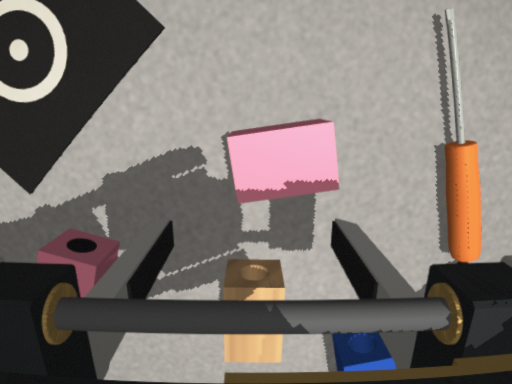

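```bash
python3 - <<'E'
from go import *
c=shot('wrist'); cv2.imwrite('pics/w5c.png',cv2.resize(c['img'][240:370,200:310,::-1],None,fx=4.4,fy=4.4,interpolation=2))
# face top corners of foot (z=.046), back edge
print(onz(c,[(226,261),(282,261),(225,361),(282,361)],.046).round(4))
print('pink',onz(c,[(228,136),(332,121),(338,183),(237,193)],.046).round(3))
print('blue',onz(c,[(333,333),(383,333)],.046).round(3))
E
```

```text
[[ 0.561  -0.1557  0.046 ]
 [ 0.5932 -0.1808  0.046 ]
 [ 0.5023 -0.2259  0.046 ]
 [ 0.5391 -0.2547  0.046 ]]
pink [[ 0.619 -0.086  0.046]
 [ 0.679 -0.12   0.046]
 [ 0.658 -0.157  0.046]
 [ 0.6   -0.12   0.046]]
blue [[ 0.587 -0.258  0.046]
 [ 0.619 -0.284  0.046]]
```

View pics/w5c.png

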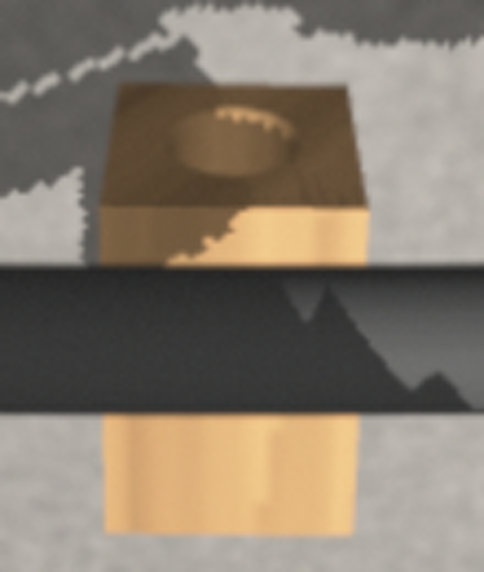

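The crop shows a real recess with a shaded interior and a sunlit rim wall at (255,270), so the hole end is the 51° end. The pink at (285,160) and (80,255) and the blue at (360,350) are not meant. The tool only translates and twists, so I'll pinch weakly by the hole end's top edge and let the foot hang hole-up. Then I'll stand it on its solid end and regrip.

```bash
python3 - <<'E'
from go import *
c=shot('wrist'); q=onz(c,[(223.5,287),(284,287),(281,361),(224,361)],.046); print(q.round(4))
for i in range(4): print(np.linalg.norm(q[i]-q[(i+1)%4]).round(4))
ax=(q[0]+q[1]-q[2]-q[3])[:2]; an=np.degrees(np.arctan2(ax[1],ax[0])); ctr=q.mean(0); print(an,ctr)
fm=(q[0]+q[1])/2; u=ax/np.linalg.norm(ax)
g=fm[:2]-u*.004
print('grip',g); print(rel([*g,.1],an-90), rel([*g,.054]))
E
```

```text
[[ 0.5459 -0.1716  0.046 ]
 [ 0.5818 -0.1997  0.046 ]
 [ 0.5385 -0.2548  0.046 ]
 [ 0.5016 -0.2258  0.046 ]]
0.0456
0.0701
0.0469
0.0701
51.30586729527255 [ 0.54197266 -0.21295338  0.046     ]
grip [ 0.56137139 -0.18873472]
(array([-1.26 ,  0.033,  0.039]), (np.float64(0.09437523641938483), np.float64(-22.40562476358062))) (array([-1.261,  0.031,  0.959]), None)
```

```bash
python3 -m creep '[[[-0.8,0.03,0],0.1,1],[[-1.26,0.03,0],0.1,1],[[-1.26,0.03,0.5],0.1,0.9],[[-1.26,0.03,0.95],0.1,0.7],[[-1.26,0.03,0.95],0.1,0.4],[[-1.26,0.03,0.95],0.1,0.4],[[-1.26,0.03,0.95],0.1,0.4],[[-1.26,0.03,0.95],0.1,0.3],[[-1.26,0.03,0.95],0.1,0.3],[[-1.26,0.03,0.95],0.1,0.3],[[-1.26,0.03,0.95],0.1,0.3]]' 3
```

```text
time_s: 9.25
ee_pos: [0.5608, -0.1882, 0.0531]
eef_rot: [3.14, -0.0, 0.893]
force: [1.5, -0.5, 4.3]
grip_width: 0.0459
```

```bash
python3 -m creep '[[[0,0,-0.15],0,0.3],[[-0.03,0,-0.3],0,0.3],[[-0.08,0,-0.45],0,0.3],[[-0.14,0,-0.6],0,0.3],[[-0.14,0,-0.6],0,0.3],[[-0.14,0,-0.6],0,0.3]]' 3
python3 - <<'E'
from go import *
s=shot('scene'); w=shot('wrist'); print(telemetry.get_obs()['grip_width'])
a=cv2.resize(s['img'][150:250,180:300,::-1],(480,400),interpolation=2); b=cv2.resize(w['img'][200:360,190:320,::-1],(320,400),interpolation=2)
cv2.imwrite('pics/l1.png',np.hstack([a,b]))
E
```

```text
time_s: 9.85
ee_pos: [0.5564, -0.1937, 0.0831]
eef_rot: [3.14, -0.001, 0.892]
force: [1.5, 1.5, 4.0]
grip_width: 0.0461
0.045843434188093085
```

View pics/l1.png

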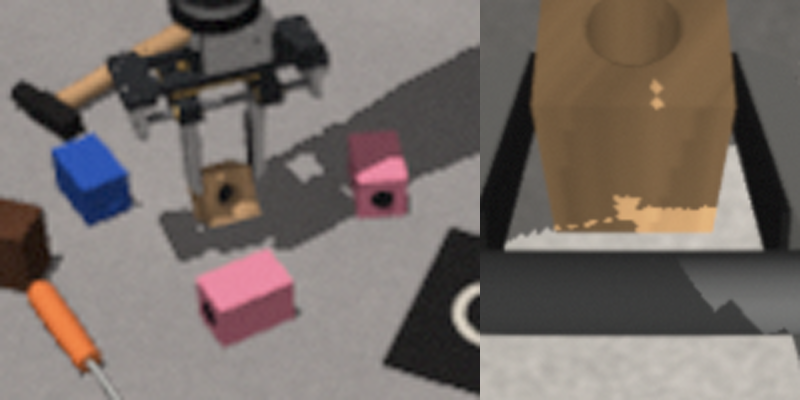

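It is tilting as wanted: the hole faces the scene camera and its black bottom now shows. I'll continue the lift.

```bash
python3 -m creep '[[[-0.1,0,-0.1],0,0.3],[[-0.2,0,-0.2],0,0.3],[[-0.3,0,-0.27],0,0.3],[[-0.4,0,-0.32],0,0.3],[[-0.5,0,-0.35],0,0.3],[[-0.5,0,-0.35],0,0.3]]' 3
python3 - <<'E'
from go import *
s=shot('scene'); w=shot('wrist'); print(telemetry.get_obs()['grip_width'])
a=cv2.resize(s['img'][150:250,180:300,::-1],(480,400),interpolation=2); b=cv2.resize(w['img'][200:360,190:320,::-1],(320,400),interpolation=2)
cv2.imwrite('pics/l2.png',np.hstack([a,b]))
E
```

```text
time_s: 10.55
ee_pos: [0.5399, -0.2136, 0.1001]
eef_rot: [3.141, 0.0, 0.892]
force: [-0.3, 0.0, -2.2]
grip_width: 0.046
0.04608531712654874
```

View pics/l2.png

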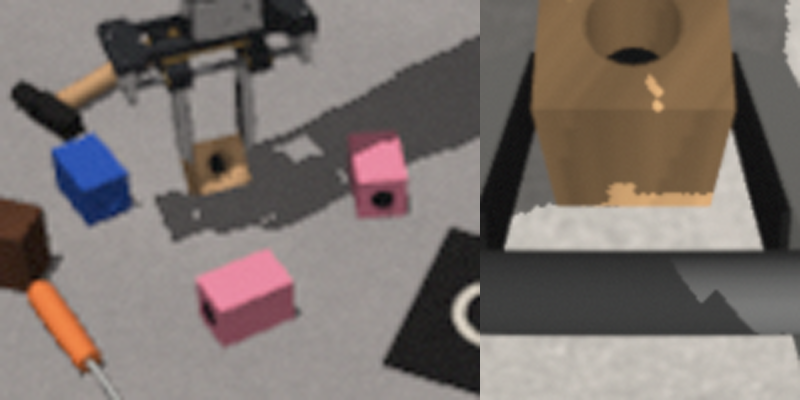

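```bash
cat > tilt.py <<'E'
from go import *
def tilt():
    w=shot('wrist'); hsv=cv2.cvtColor(w['img'],cv2.COLOR_RGB2HSV)
    P=[]
    for v in range(150,300,2):
        for u in range(195,320,2):
            h=hsv[v,u]
            if 8<h[0]<25 and h[1]>80 and w['depth'][v,u]>0: P.append((u,v))
    Q=bydepth(w,P); Mt,_=T()
    L=(Q-Mt[:3,3])@Mt[:3,:3]   # tool frame
    k=np.abs(L[:,1])<.02; L=L[k]; Z=Q[k]
    return L,Z,w
if __name__=='__main__':
    L,Z,w=tilt()
    for x in np.arange(-.08,.08,.005):
        k=(L[:,0]>x)&(L[:,0]<x+.005)
        if k.sum()>3: print(round(x+.0025,4),k.sum(),np.median(Z[k,2]).round(4),Z[k,2].max().round(4))
E
python3 tilt.py
```

```text
-0.0475 53 0.0526 0.0546
-0.0425 30 0.0566 0.0581
-0.0375 57 0.0611 0.0631
-0.0325 59 0.0653 0.0679
-0.0275 47 0.07 0.0719
-0.0225 50 0.0739 0.0761
-0.0175 62 0.079 0.0813
-0.0125 69 0.0831 0.0854
-0.0075 93 0.0881 0.0905
-0.0025 125 0.0922 0.0948
0.0025 257 0.0903 0.0952
0.0075 218 0.0847 0.0898
0.0125 138 0.078 0.0836
0.0175 135 0.0722 0.0781
0.0225 164 0.0681 0.0726
0.0275 155 0.0626 0.067
0.0325 15 0.0604 0.0613
```

Rotated about 42° and hanging 14 mm clear. I'll lower it onto its back edge and drag it along the arc, so bench friction and gravity tip it upright.

```bash
python3 -m creep '[[[0,0,0.2],0,0.3],[[0,0,0.32],0,0.3],[[-0.1,0,0.3],0,0.3],[[-0.2,0,0.28],0,0.3],[[-0.3,0,0.27],0,0.3],[[-0.42,0,0.265],0,0.3],[[-0.52,0,0.27],0,0.3],[[-0.63,0,0.28],0,0.3],[[-0.63,0,0.28],0,0.3]]' 3
python3 tilt.py
```

```text
time_s: 11.6
ee_pos: [0.52, -0.2381, 0.0859]
eef_rot: [-3.141, 0.0, 0.892]
force: [0.2, 0.1, -1.0]
grip_width: 0.046
-0.0475 28 0.0377 0.039
-0.0425 55 0.0421 0.0446
-0.0375 31 0.047 0.0477
-0.0325 58 0.0511 0.0541
-0.0275 48 0.0562 0.0583
-0.0225 47 0.0608 0.0624
-0.0175 64 0.0655 0.0685
-0.0125 68 0.071 0.0737
-0.0075 69 0.0748 0.0768
-0.0025 112 0.0794 0.0825
0.0025 225 0.0816 0.0853
0.0075 256 0.0771 0.0815
0.0125 165 0.071 0.0765
0.0175 137 0.0649 0.07
0.0225 163 0.06 0.0655
0.0275 164 0.0563 0.0604
0.0325 94 0.0518 0.0545
```

```bash
python3 -m creep '[[[0.3,0,-0.1],0,0.3],[[0.7,0,-0.1],0,0.3],[[1.1,0,-0.1],0,0.3],[[1.1,0,0.05],0,0.3],[[1.06,0,0.12],0,0.3],[[0.95,0,0.11],0,0.3],[[0.84,0,0.1],0,0.3],[[0.73,0,0.1],0,0.3],[[0.6,0,0.1],0,0.3],[[0.48,0,0.12],0,0.3],[[0.36,0,0.14],0,0.3],[[0.36,0,0.14],0,0.3]]' 3
python3 tilt.py
```

```text
time_s: 12.85
ee_pos: [0.5314, -0.2242, 0.0791]
eef_rot: [3.141, 0.0, 0.892]
force: [-0.5, -0.6, 1.2]
grip_width: 0.0459
-0.0275 29 0.0413 0.042
-0.0175 32 0.053 0.0546
-0.0125 34 0.0632 0.0644
-0.0075 35 0.0726 0.0739
-0.0025 41 0.0806 0.0822
0.0025 195 0.0821 0.0847
0.0075 225 0.0791 0.0825
0.0125 182 0.0759 0.0787
0.0175 133 0.0723 0.0761
0.0225 136 0.0689 0.0727
0.0275 164 0.0661 0.0693
0.0325 183 0.0635 0.0667
0.0375 149 0.0607 0.0635
```

Rotated 61° now; continuing the arc to upright.

```bash
python3 -m creep '[[[-0.1,0,0.03],0,0.3],[[-0.2,0,0.04],0,0.3],[[-0.3,0,0.06],0,0.3],[[-0.4,0,0.09],0,0.3],[[-0.5,0,0.13],0,0.3],[[-0.6,0,0.18],0,0.3],[[-0.7,0,0.23],0,0.3],[[-0.78,0,0.26],0,0.3],[[-0.78,0,0.26],0,0.3]]' 3
python3 tilt.py
python3 - <<'E'
from go import *
s=shot('scene'); w=shot('wrist')
a=cv2.resize(s['img'][150:250,180:300,::-1],(480,400),interpolation=2); b=cv2.resize(w['img'][200:360,190:320,::-1],(320,400),interpolation=2)
cv2.imwrite('pics/l3.png',np.hstack([a,b]))
E
```

```text
time_s: 13.8
ee_pos: [0.5069, -0.2542, 0.0656]
eef_rot: [-3.141, 0.0, 0.892]
force: [0.0, -0.2, -1.1]
grip_width: 0.0458
-0.0075 37 0.07 0.0708
-0.0025 157 0.0702 0.0718
0.0025 178 0.0702 0.0718
0.0075 322 0.0637 0.0718
0.0125 149 0.0698 0.0718
0.0175 86 0.0702 0.0718
0.0225 99 0.0706 0.0721
0.0275 160 0.0706 0.0722
0.0325 196 0.0707 0.0724
0.0375 284 0.0704 0.0725
0.0425 310 0.0358 0.071
```

View pics/l3.png

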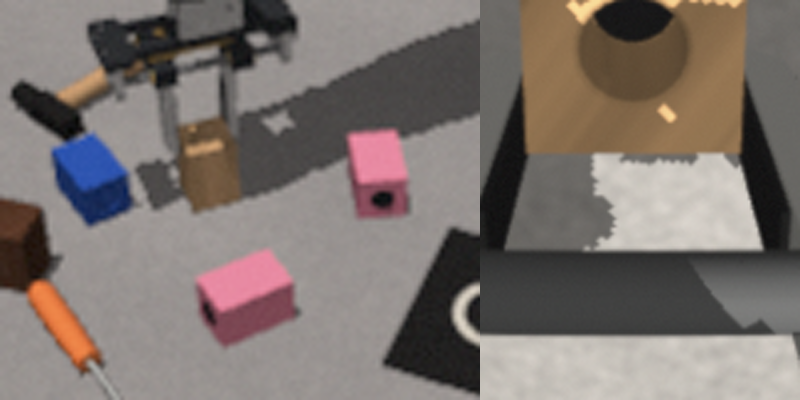

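Standing upright on its solid end, hole up (face level at z=0.070). I'll release, centre, lower, grip firmly and lift.

```bash
python3 -m creep '[[[0,0,0],0,0.75],[[0,0,0],0,0.8],[[0,0,0],0,0.8],[[0.17,0,0],0,0.8],[[0.34,0,0.1],0,0.8],[[0.34,0,0.3],0,0.8],[[0.34,0,0.45],0,0.8],[[0.34,0,0.45],0,0.4],[[0.34,0,0.45],0,0.3],[[0.34,0,0.45],0,0.3],[[0.34,0,0.45],0,0.3],[[0.34,0,0.45],0,0.3]]' 25
python3 tilt.py
```

```text
time_s: 15.15
ee_pos: [0.5181, -0.2408, 0.0437]
eef_rot: [3.141, -0.0, 0.892]
force: [-0.4, -0.1, 0.7]
grip_width: 0.0459
-0.0125 196 0.0698 0.0716
-0.0075 445 0.0623 0.0715
-0.0025 158 0.0695 0.0715
0.0025 103 0.0699 0.0714
0.0075 113 0.0699 0.0716
0.0125 188 0.0699 0.0711
0.0175 224 0.07 0.0718
0.0225 929 0.0537 0.0714
```

```bash
python3 -m creep '[[[0,0,-0.4],0,0.3],[[0,0,-0.9],0,0.3],[[0,0,-1.5],0,0.3],[[0,0,-2.02],0,0.3],[[0,0,-2.02],0,0.3],[[0,0,-2.02],0,0.3]]' 25
python3 - <<'E'
from go import *
print(rel([.5271,.0665,.145]))
E
```

```text
time_s: 15.8
ee_pos: [0.5178, -0.2406, 0.1441]
eef_rot: [3.142, -0.0, 0.892]
force: [0.3, -0.2, -2.2]
grip_width: 0.0457
(array([ 4.898, -3.709, -0.019]), None)
```

```bash
python3 -m creep '[[[0.4,-0.3,0],0,0.3],[[1,-0.75,0],0,0.3],[[1.6,-1.2,0],0,0.3],[[2.2,-1.65,0],0,0.3],[[2.8,-2.1,0],0,0.3],[[3.4,-2.55,0],0,0.3],[[4,-3,0],0,0.3],[[4.5,-3.4,0],0,0.3],[[4.9,-3.71,0],0,0.3],[[4.9,-3.71,0],0,0.3],[[4.9,-3.71,0],0,0.3],[[4.9,-3.71,0],0,0.3]]' 25
python3 tilt.py
python3 - <<'E'
from go import *
shot('scene','s6.png'); shot('top','t6.png'); shot('wrist','w6.png'); o=telemetry.get_obs(); print(o['grip_width'],np.abs(o['joint_vel']).max())
E
```

```text
time_s: 17.0
ee_pos: [0.527, 0.0657, 0.1436]
eef_rot: [-3.141, 0.001, 0.892]
force: [-0.3, -0.1, -1.7]
grip_width: 0.0459
-0.0125 200 0.1698 0.1716
-0.0075 437 0.1619 0.1712
-0.0025 159 0.1693 0.1715
0.0025 101 0.1698 0.171
0.0075 105 0.1698 0.1711
0.0125 191 0.1698 0.1716
0.0175 235 0.1698 0.1712
0.0225 943 0.1529 0.1717
0.045818917234642334 0.005590898692154536
```

View pics/s6.png

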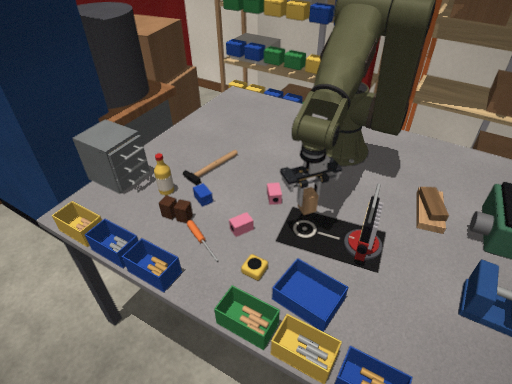

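View pics/w6.png

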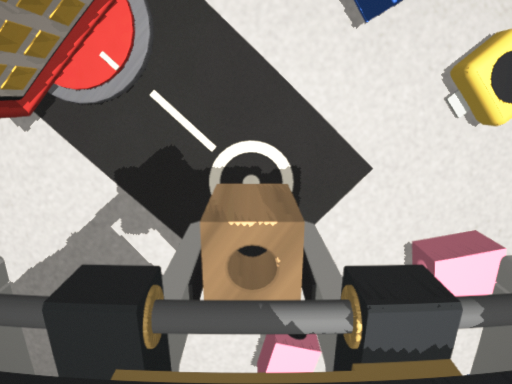

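View pics/t6.png

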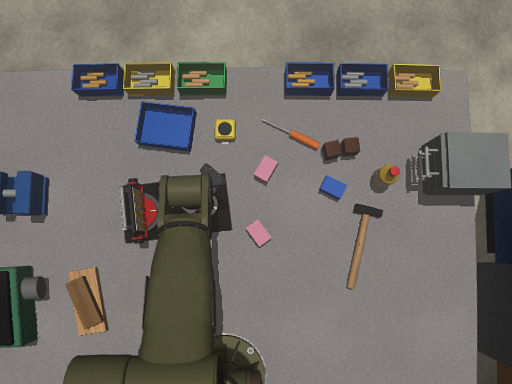

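The foot is upright over the mark: its hole face is level at z=0.170, so the solid end is at about 0.10. The lamp is square and upright, and the bystanders are in place. A last check of the lamp bar in the scene view, then hand in.

```bash
python3 - <<'E'
from go import *
c=shot('wrist'); print('ring centre',onz(c,[(251,181)],.004).round(4), 'TCP',T()[1]['ee_pos'].round(4), T()[1]['grip_width'])
ctrl.hand_in()
E
```

```text
ring centre [[0.5286 0.0684 0.004 ]] TCP [0.5273 0.066  0.1444] 0.04599440254677071
the job is handed in; nothing more can be done
```

I set the lamp, stood the foot on end with its hole up, and handed the job in while holding it over the mark. The run took about 17 s of the 72 s allowed; no verdict was reported.

- **Lamp:** I pinched the carrying bar, swung the head round to the white line and pulled it upright. Two views after release gave a swivel of 0.00 to 0.02 rad and a tilt of about -0.02 rad. I did not remeasure it with numbers at the end; the last pictures show it unchanged.
- **Foot:** A close wrist view showed the real recess in the end facing the scene camera, with the black bottom visible once it tilted. I only looked at that end, not the glide pad end.
- **Turning it:** The moves I had only shift the tool and twist it about its own axis. I therefore pinched the hole end weakly, lifted it, and tipped the foot up on its back edge. The first lift and drag stopped at about 44°; a second drag with more press brought it fully upright. I then regripped it at 25 N.
- **Final hold:**
  - The hole face is level, at 170 mm.
  - The solid end is about 100 mm above the bench.
  - The grip point is within about 3 mm of the mark's centre.
  - The grip width is 46 mm and the arm is still.
- **Bystanders:** None had visibly moved in the last top and scene pictures. I did not measure their positions.

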